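Snap the handpiece cradle onto its bench mount

TASK

Clip the grey handpiece cradle onto the bench mount: set it upright between the two spring hooks and push it straight down until both hooks have clicked over its base plate, then let go. Push only as hard as the clips need and stop when it is home - a heavy push breaks the mount - and leave the plaster cast, the round box and the hammer where they are.

Things in the scene. Friction and masses are not known exactly. Their poses are not given: they have to be found in the camera images.
- cradle: Loose grey cradle, 85 g: base plate 60 (x) x 52 (y) x 6 mm with a wall 6 mm thick at each x end (outer faces 58 mm apart, 41 mm high, 31 mm at the middle notch). Stands upright. Origin: centre of underside, z up. Grip it firmly (40 N or more) over both walls' outer faces, fingers closing along x at mid y, tips at least 8 mm above the underside to clear the mount's pins.
- mount: Fixed bench mount: dark steel foot 100 (x) x 80 (y) x 10 mm, column, grey head 78 x 54 mm, same axes. Origin: centre of foot's underside. The head's top face (floor) is 46 to 72 mm above it: set anew each time, not measured: feel for it. Push slowly. Cradle x goes along mount x, either way round. Pins 8 mm high at x +-34.5, y +-19 mm leave the cradle 2 mm play. More than 50 N in all breaks it.
- seat_pad (a joint): Sprung white pad 30 x 24 mm in the middle of the mount's head: 0 = up, 6 mm proud of the floor; grows in m as pressed (2 to 6 N); 0.006 = flush with the floor (hard rubber, yields 1 mm at 30 N). It lifts the locked cradle against the hooks: underside then 2 mm above the floor, joint about 0.004. To lock, push the underside down to the hard floor, or nearly (under 2 mm).
- hook_left (a joint): Sprung hook at the mount's y = +29 mm, 30 mm wide, top 26 mm above the floor: 0 = upright, grows in rad as bent outward (0.2 as the plate passes). The plate meets the two sloping noses with its underside 19 mm above the floor; the push for both peaks at 11 to 16 N near 10 mm, drops, and at 2 mm they click over the plate's 60 mm edges, back to about 0.
- hook_right (a joint): The same for the hook at the mount's y = -29 mm. The hooks may click one after the other; if one lags, push on down.
- cast_grey: Plaster cast of a jaw, 49 x 60 x 36 mm, a loose bystander. Origin: centre of the underside.
- round_box: Cream-coloured round box with lid, 56 mm across, 35 mm high, a loose bystander. Origin: centre of the underside.
- hammer: Wooden-handled plaster hammer lying on the bench, 64 x 188 x 23 mm, a loose bystander. Origin: centre of the underside.
There are look-alikes about, which are no part of the job. Leave any blue or green look-alike of the cradle alone.

How it is judged:
On the way, in this order (a step that is already met when the one before it is completed fails the run):
1. the cradle is lifted off the bench (height (world z) of cradle above 0.05 m), for 0.1 s.
2. the cradle is home: the seat pad is pressed down and both hooks have snapped back (value of joint seat_pad above 0.003 m and value of joint each of hook_left, hook_right below 0.04 rad), for 0.2 s.
At the end, for the whole second after the job is handed in: The cradle is upright in the mount (within 0.06 rad), released, at rest: seat pad pressed 3 mm or more, both hooks back within 0.04 rad, cradle within 5 mm of the mount's centre and within 0.12 rad of its x axis, either way round (all of step 2 and horizontal distance between cradle and mount below 0.005 m and angle between cradle's own z axis and vertical below 0.06 rad and angle between the x axis of cradle and the x axis of mount, either way round below 0.12 rad and linear speed of cradle below 0.01 m/s); the robot touches nothing.
It fails at once if the mount is pushed or struck with more than 50 N in all (contact force between mount and anything else above 50 N).
It fails at once if the plaster cast, the round box or the hammer is moved by more than 2 cm (distance of any of cast_grey, round_box, hammer from where it was at the start of the episode above 0.02 m).
It also fails if it takes over 56 s, if anything falls off the work surface, if the arm or the gripper's body presses on something with over 40 N, if the wrist force passes 120 N, or if a joint passes its speed limit or range.

ROBOT

A 7-joint arm with a two-finger parallel gripper is mounted at the origin on a cart in front of the work surface, level with it; the furniture and walls round the work are solid. World frame = base frame: x ahead of the robot, y to its left, z up, the work surface at z = 0. Lengths are in m, angles in rad, forces in N, time in s.
With the tool pointing down it reaches from about 0.425 to 0.875 m from the base axis. Payload 4.7 kg.
Tool frame: the origin (TCP) lies between the finger pads; the fingertips stand 14 mm ahead of it and the grasp point (between the pads) lies 5 mm behind it; z points along the fingers, y is the line along which they close (so a half turn about z gives the same grasp; the last joint's range is limited). The gripper opens to 87 mm and grips with 3 to 60 N. Pads are 19 mm wide; open, the fingers measure 117 mm over their backs; the gripper's body (75 mm by 190 mm) begins 51 mm behind the grasp point.
Start: joints at [1.215, 0.321, -0.07, 1.45, 0.023, 1.371, -0.057], TCP at [0.235, -0.606, 0.237] pointing down, gripper open.
Joint ranges: [-2.86, 2.86], [-0.3, 2.09], [-1.38, 1.24], [0.06, 2.45], [-1.56, 4.7], [0.09, 2.05], [-2.69, 2.69]. Speed limits (rad/s): [2.57, 2.57, 3.14, 3.14, 3.14, 3.14, 3.14].

INTERFACE

Orientations are given as a rotation vector (axis times angle).
In Python, from bench import ctrl gives the robot as it stands.
- The arm moves only by the tool step_arm, never from a script. Its argument "commands" is a list of rows, each an object with "travel": the shift along the tool's x, y, z in m, a list of three; "turn": the turn, a rotation vector about the tool's x, y, z in degrees, a list of three. A call has 1 to 5 rows; each row is the pose to reach, as a shift and turn from the pose commanded when the call began, along the tool's axes at that moment; what a row does not reach only later rows make up. A row lasts 1/10 s, in which the tool goes at most 50 mm and 8.59 degrees, less where a joint would pass 70% of its speed; a pose out of reach is approached as far as the arm can. A call with a gripper value outside its range is refused whole. "gripper" is the opening, from 0 (shut) to 1 (fully open), set as the call begins (left out, the last holds). The fingers move at their own pace and stop on an object; "force" is the grip in N (left out, the last holds). Time passes only in rows, so rows that repeat a pose let the fingers close. It gives the time, the measured TCP pose, the force, the opening and the grip force at its end, in the units of the state.
- ctrl.get_state(): the state, without advancing time (a new reading comes with each control period).
- ctrl.get_image(name): name is "scene" or "top" or "wrist"; returns the picture (480x640x3 uint8, red, green, blue); there is no depth.
- ctrl.camera_model(name): a dict with "fx", "fy", "cx", "cy" (pixels), "k1" (the pictures are not rectified: a ray, as slopes to the right and down, at radius r is drawn at 1 + k1 r^2 times it, then the intrinsics apply), "R" (3x3) and "t" (3): a world point X has camera coordinates R X + t; the wrist camera has in their place "T_tool_cam" (4x4, takes a point from camera to tool coordinates, whose origin is the TCP and whose axes are the flange's). Camera axes: x right, y down, z forward; pixel columns grow to the right and rows downward; lengths in m; the calibration is good to about 2 mm. A picture is of the moment at which its call begins: read the wrist's pose just before it. camera_model takes no time and is no camera call.
- ctrl.close_job(): hands the job in; it is judged then, once.
The state is a dict: "time": time; "joint_positions": joint angles; "qd": joint speeds; "joint_torque": joint torques, N m; "position": TCP position; "tool_rot": TCP orientation; "ft_force": force on the tool from outside, world axes, zero at the start; "torque": the same for the moment, N m; "grip_width": opening from 0.0 (shut) to 1.0 (fully open); "grip_force": force on a finger pad.
Only numpy, scipy, OpenCV 4.12 (cv2) and the standard library are available. Lean on these libraries where they do the work, as an engineer would, in place of code of your own. Each camera call takes 0.05 s, during which the arm holds its last target. There are 200 camera calls.

## Working session

There is one attempt and no reset: what is moved stays moved. The work goes in short steps, Python scripts to look and compute and a tool call to move; the robot and the scene stay as the last step left them, time stands still between calls to the robot, and variables do not carry over. Pictures are saved under pics/ and viewed, at most 10 in all, crops included, and the job is handed in when it is done.

Besides the shell and the picture viewer there is one more tool, called after "Call:" as name(argument=value, ...), one argument or row to a line, values as JSON. step_arm: Moves the arm, as the interface text tells. Its arguments: {"type":"object","properties":{"commands":{"type":"array"},"gripper":{"type":"number"},"force":{"type":"number"}},"required":["commands"]}

```bash
mkdir -p pics
cat > h.py <<'E'
import numpy as np, cv2
from scipy.spatial.transform import Rotation as Rn
from bench import ctrl
def model(n,s=None):
    m=ctrl.camera_model(n)
    K=np.array([[m['fx'],0,m['cx']],[0,m['fy'],m['cy']],[0,0,1.]])
    if 'R' in m: R,t=np.array(m['R']),np.array(m['t'])
    else:
        T=np.array(m['T_tool_cam']); s=s or ctrl.get_state()
        W=np.eye(4); W[:3,:3]=Rn.from_rotvec(s['tool_rot']).as_matrix(); W[:3,3]=s['position']
        C=np.linalg.inv(W@T); R,t=C[:3,:3],C[:3,3]
    return K,np.array([m['k1'],0,0,0,0.]),R,t
def back(M,uv,z):
    K,d,R,t=M
    p=cv2.undistortPoints(np.array(uv,float).reshape(-1,1,2),K,d)[:,0]
    r=np.c_[p,np.ones(len(p))]@R; c=-R.T@t
    return c+r*((z-c[2])/r[:,2])[:,None]
def proj(M,X):
    K,d,R,t=M
    return cv2.projectPoints(np.array(X,float).reshape(-1,1,3),cv2.Rodrigues(R)[0],t,K,d)[0][:,0]
def save(im,n): cv2.imwrite('pics/'+n,im[:,:,::-1])
E
python3 - <<'E'
from h import *
a=ctrl.get_image('scene');b=ctrl.get_image('top')
save(a,'scene.png');save(b,'top.png')
for n in('scene','top'):
    M=model(n);print(n,M[0].tolist(),M[1][0],(-M[2].T@M[3]).round(3),M[2].round(2).tolist())
print(ctrl.get_state())
E
```

```text
scene [[474.57383161823753, 0.0, 317.03729908224983], [0.0, 474.57383161823753, 239.84277914019546], [0.0, 0.0, 1.0]] 0.03770045736172322 [0.066 0.522 0.598] [[-0.8, -0.61, -0.02], [-0.34, 0.47, -0.81], [0.5, -0.64, -0.58]]
top [[560.4261919455464, 0.0, 324.7995595922087], [0.0, 560.4261919455464, 241.39014183951406], [0.0, 0.0, 1.0]] -0.07511584253715094 [ 0.35  -0.048  0.924] [[0.02, -1.0, -0.02], [-0.98, -0.02, -0.19], [0.19, 0.02, -0.98]]
{'time': 0.1, 'joint_positions': array([ 1.21509004,  0.32172859, -0.07005435,  1.45154763,  0.02260267,
        1.37082897, -0.05690901]), 'qd': array([-0.00142051, -0.00436963, -0.00035581, -0.00194693,  0.00127181,
        0.00034829,  0.00106522]), 'joint_torque': array([-1.82770223e-04, -4.92570913e+01, -4.05706996e-01, -3.13397777e+01,
       -6.40874309e-02,  3.95373150e-02,  9.62966078e-05]), 'position': array([ 0.23469638, -0.6056358 ,  0.23558652]), 'tool_rot': array([-3.08639843e+00, -5.77263443e-01,  6.62824629e-04]), 'ft_force': array([ 0.7735609 , -0.29617649,  0.17552133]), 'torque': array([-0.00668671,  0.01998278, -0.03665839]), 'grip_force': 0.0, 'grip_width': 0.9983733523410525}
```

View pics/scene.png

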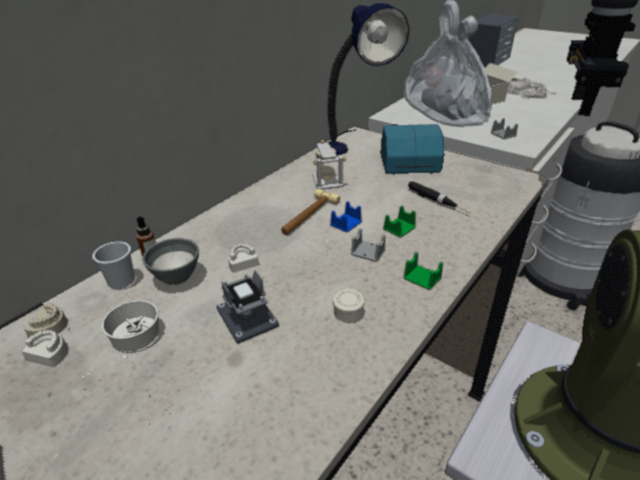

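View pics/top.png

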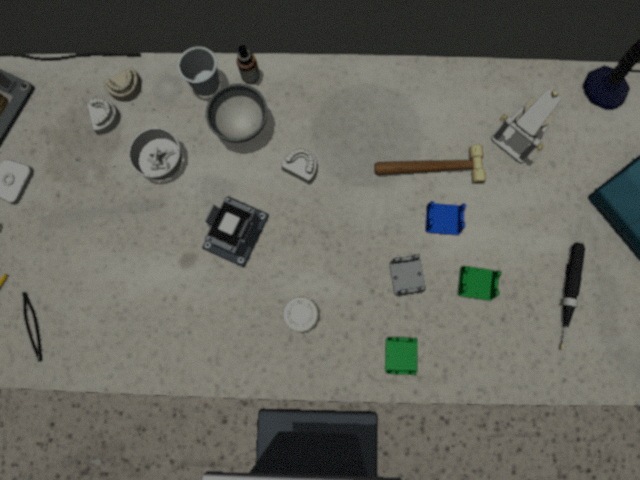

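The scene shows these candidates for the cradle, by top-picture pixel: grey (407,275), blue (445,218), green (479,283) and green (401,355). A further grey one stands on the far cart, at scene (504,129). I choose the grey one on the bench at (407,275). The mount is at (235,230), the cast at (300,165), the round box at (301,315) and the hammer at (430,166).

Run:
```python
from h import *
b=cv2.imread('pics/top.png');a=cv2.imread('pics/scene.png')
f=lambda im,x,y,w:cv2.resize(im[y:y+w,x:x+w],(400,400),interpolation=cv2.INTER_CUBIC)
c=np.vstack([np.hstack([f(b,195,190,80),f(b,367,235,80)])])
cv2.imwrite('pics/crop.png',c)
M=model('top')
print(back(M,[(407,275)],.006).round(3),back(M,[(300,165),(301,315),(380,168),(478,165)],.02).round(3))
```

```text
[[ 0.474 -0.163  0.006]] [[ 0.656  0.018  0.02 ]
 [ 0.404  0.008  0.02 ]
 [ 0.653 -0.117  0.02 ]
 [ 0.662 -0.283  0.02 ]]
```

View pics/crop.png

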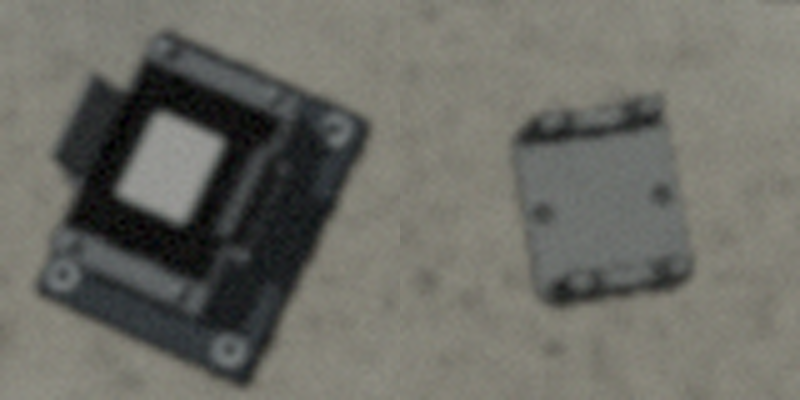

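The crop shows the left item to be the mount: foot corners near (165,30), (370,120), (245,385) and (40,290), and a white pad at (170,165). The right item is the grey cradle, with notched walls at its top and bottom ends.

Run:
```python
from h import *
M=model('top')
o=np.array([[195+x/5,190+y/5] for x,y in[(165,30),(370,120),(245,385),(40,290)]])
X=back(M,o,.010);print(X.round(3))
print('mount c',X.mean(0),'sizes',[np.linalg.norm(X[i]-X[(i+1)%4]).round(4) for i in range(4)])
d=X[2]-X[1]+X[3]-X[0];print('x-axis yaw',np.degrees(np.arctan2(d[1],d[0])))
p=[[195+170/5,190+165/5]]
for z in(.052,.078):print('pad',back(M,p,z).round(4))
w=np.array([[367+(x-400)/5,235+y/5] for x,y in[(515,140),(665,125),(690,272),(548,300)]])
Y=back(M,w,.006);print(Y.round(3),Y.mean(0))
t=np.array([[367+(x-400)/5,235+y/5] for x,y in[(517,112),(660,95),(690,262),(548,285)]])
Z=back(M,[[367+188/5,235+105/5],[367+222/5,235+278/5]],.036);print('walls',Z.round(4),Z.mean(0));d=Z[0]-Z[1];print(np.linalg.norm(d),np.degrees(np.arctan2(d[1],d[0])))
s=ctrl.get_state();print(Rn.from_rotvec(s['tool_rot']).as_matrix().round(3))
print(ctrl.camera_model('wrist'))
```

```text
[[0.602 0.139 0.01 ]
 [0.572 0.068 0.01 ]
 [0.481 0.106 0.01 ]
 [0.511 0.176 0.01 ]]
mount c [0.54159811 0.12243687 0.01      ] sizes [np.float64(0.0774), np.float64(0.0983), np.float64(0.0768), np.float64(0.0977)]
x-axis yaw 157.6926930620713
pad [[0.5457 0.1266 0.052 ]]
pad [[0.5398 0.1214 0.078 ]]
[[ 0.494 -0.135  0.006]
 [ 0.5   -0.185  0.006]
 [ 0.451 -0.193  0.006]
 [ 0.441 -0.146  0.006]] [ 0.47128186 -0.16496005  0.006     ]
walls [[ 0.5008 -0.1559  0.036 ]
 [ 0.4454 -0.1666  0.036 ]] [ 0.473067   -0.16128328  0.036     ]
0.05642849189667134 10.947180712590802
[[ 0.932  0.361 -0.001]
 [ 0.361 -0.932  0.002]
 [-0.    -0.002 -1.   ]]
{'fx': 371.57260075595786, 'fy': 371.57260075595786, 'cx': 318.69428089949196, 'cy': 247.73925848536757, 'k1': -0.024506905607030033, 'T_tool_cam': array([[ 9.24132073e-04, -9.69816215e-01, -2.43835302e-01,
         6.58589737e-02],
       [ 9.99999277e-01,  7.08657174e-04,  9.71410558e-04,
         7.45391054e-04],
       [-7.69294074e-04, -2.43836024e-01,  9.69816169e-01,
        -1.48067755e-01],
       [ 0.00000000e+00,  0.00000000e+00,  0.00000000e+00,
         1.00000000e+00]])}
```

```bash
cat >> h.py <<'E'
def go(x,y,z,yaw):
    "shift and turn (tool axes) to put TCP at x,y,z pointing down, tool y at yaw (deg)"
    s=ctrl.get_state();R=Rn.from_rotvec(s['tool_rot']).as_matrix();a=np.radians(yaw)
    Y=np.array([np.cos(a),np.sin(a),0]);Z=np.array([0,0,-1.]);T=np.c_[np.cross(Y,Z),Y,Z]
    print('travel',(R.T@(np.array([x,y,z])-s['position'])).round(4),'turn',np.degrees(Rn.from_matrix(R.T@T).as_rotvec()).round(2),'t',round(s['time'],2))
E
python3 -c "
from h import *
go(.473,-.162,.2,11)"
```

```text
travel [ 0.3825 -0.3275  0.0361] turn [-9.000e-02 -6.000e-02 -7.981e+01] t 0.1
```

Call:
step_arm(
  commands=[
    {"travel":[0.038,-0.033,0],"turn":[0,0,-8]},
    {"travel":[0.076,-0.066,0],"turn":[0,0,-16]},
    {"travel":[0.115,-0.098,0],"turn":[0,0,-24]},
    {"travel":[0.153,-0.131,0],"turn":[0,0,-32]},
    {"travel":[0.191,-0.164,0],"turn":[0,0,-40]},
  ],
  gripper=1,
)

```text
time: 0.6
position: [0.3534, -0.3836, 0.2362]
tool_rot: [-2.699, -1.606, 0.0]
ft_force: [1.6, 0.1, 0.9]
grip_width: 0.999
grip_force: 0.0
```

```bash
python3 -c "
from h import *
go(.473,-.162,.2,11)"
```

```text
travel [ 0.2518 -0.0005  0.0361] turn [-3.000e-02 -1.000e-02 -3.948e+01] t 0.6
```

Call:
step_arm(
  commands=[
    {"travel":[0.05,0,0.007],"turn":[0,0,-8]},
    {"travel":[0.1,0,0.014],"turn":[0,0,-16]},
    {"travel":[0.15,0,0.021],"turn":[0,0,-24]},
    {"travel":[0.2,0,0.028],"turn":[0,0,-32]},
    {"travel":[0.249,0,0.036],"turn":[0,0,-39.5]},
  ],
)

```text
time: 1.1
position: [0.4726, -0.1671, 0.2006]
tool_rot: [1.998, 2.424, -0.001]
ft_force: [-0.2, -1.1, 0.1]
grip_width: 0.999
grip_force: 0.0
```

Call:
step_arm(
  commands=[
    {"travel":[0.002,0,0],"turn":[0,0,0]},
    {"travel":[0.002,0,0],"turn":[0,0,0]},
    {"travel":[0.002,0,0],"turn":[0,0,0]},
  ],
)

```text
time: 1.4
position: [0.4711, -0.1683, 0.2006]
tool_rot: [-2.008, -2.416, 0.001]
ft_force: [-0.7, 0.0, 0.6]
grip_width: 1.001
grip_force: 0.0
```

Run:
```python
from h import *
s=ctrl.get_state();im=ctrl.get_image('wrist');save(im,'w1.png')
go(.473,-.162,.2,11)
M=model('wrist',s);np.save('w1.npy',np.r_[s['position'],s['tool_rot']])
print(proj(M,[[.473,-.162,.036]]))
```

```text
travel [0.0063 0.0031 0.0007] turn [-0.03  0.03 -0.5 ] t 1.45
[[322.50147323 225.77723211]]
```

View pics/w1.png

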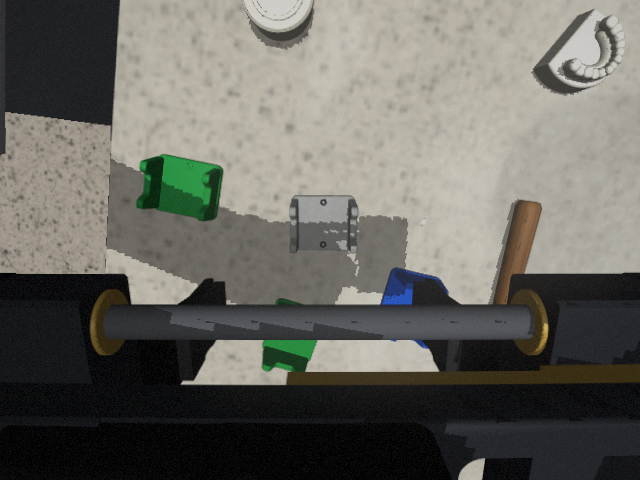

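The wrist view shows the grey cradle at about (323,223), with plate holes at (323,202) and (323,244). The walls are left and right, so it is square to the gripper. The green look-alikes are at (182,187) and (288,335), the blue one at (415,295).

Run:
```python
from h import *
v=np.load('w1.npy');M=model('wrist',dict(position=v[:3],tool_rot=v[3:]))
im=cv2.imread('pics/w1.png',0)
# refine the two plate holes: centroid of dark pixels
hs=[]
for u,w in((323,202),(323,244)):
    p=255-im[w-5:w+6,u-5:u+6].astype(float);p=np.clip(p-np.percentile(p,75),0,None)
    yy,xx=np.mgrid[-5:6,-5:6];hs.append([u+(p*xx).sum()/p.sum(),w+(p*yy).sum()/p.sum()])
X=back(M,hs,.006);d=X[0]-X[1]
yaw=np.degrees(np.arctan2(d[1],d[0]))
print(hs,X.round(4),X.mean(0).round(4),np.linalg.norm(d),'hole line yaw',yaw)
# wall top edges at mid height z=.041 posts, px columns
Y=back(M,[(291,223),(356,223)],.02);print(Y.round(4),np.linalg.norm(Y[0]-Y[1]))
for z in(.006,):
    E=back(M,[(297,195),(352,195),(297,251),(352,251)],z);print(E.round(4));
    for i,j in((0,1),(2,3)):
        e=E[j]-E[i];print(np.degrees(np.arctan2(e[1],e[0])))
c=X.mean(0);go(c[0],c[1],.2,yaw-90);go(c[0],c[1],.026,yaw-90)
```

```text
[[np.float64(322.9943566591422), np.float64(201.7099322799097)], [np.float64(322.6145833333333), np.float64(244.07465277777777)]] [[ 0.4706 -0.1453  0.006 ]
 [ 0.4777 -0.1849  0.006 ]] [ 0.4742 -0.1651  0.006 ] 0.040221018516906466 hole line yaw 100.2541573738616
[[ 0.4455 -0.1677  0.02  ]
 [ 0.5028 -0.1569  0.02  ]] 0.05833927814488641
[[ 0.446  -0.1436  0.006 ]
 [ 0.4956 -0.1343  0.006 ]
 [ 0.455  -0.1961  0.006 ]
 [ 0.5065 -0.1864  0.006 ]]
10.616665141271152
10.614933712521117
travel [0.003  0.0037 0.0007] turn [-0.03  0.03  0.25] t 1.45
travel [0.0031 0.0038 0.1747] turn [-0.03  0.03  0.25] t 1.45
```

Call:
step_arm(
  commands=[
    {"travel":[0.003,0.004,0.03]},
    {"travel":[0.003,0.004,0.07]},
    {"travel":[0.003,0.004,0.11]},
    {"travel":[0.003,0.004,0.15]},
    {"travel":[0.003,0.004,0.174]},
  ],
)

```text
$.commands[0]: bad value
```

Call:
step_arm(
  commands=[
    {"travel":[0,0,0]},
    {"travel":[0,0,0]},
    {"travel":[0,0,0]},
  ],
)

```text
$.commands[0]: bad value
```

```bash
python3 -c "
from h import *
go(.4742,-.1651,.026,10.5)"
```

```text
travel [0.0031 0.0038 0.1747] turn [-0.03  0.03 -0.  ] t 1.45
```

Call:
step_arm(
  commands=[
    {"travel":[0.003,0.004,0.03],"turn":[0,0,0]},
    {"travel":[0.003,0.004,0.07],"turn":[0,0,0]},
    {"travel":[0.003,0.004,0.11],"turn":[0,0,0]},
    {"travel":[0.003,0.004,0.15],"turn":[0,0,0]},
    {"travel":[0.003,0.004,0.174],"turn":[0,0,0]},
  ],
)

```text
time: 1.95
position: [0.4727, -0.1647, 0.0239]
tool_rot: [-2.007, -2.412, 0.003]
ft_force: [0.2, -0.4, -0.4]
grip_width: 1.003
grip_force: 0.0
```

Call:
step_arm(
  commands=[
    {"travel":[0,0,0],"turn":[0,0,0]},
    {"travel":[0,0,0],"turn":[0,0,0]},
    {"travel":[0,0,0],"turn":[0,0,0]},
  ],
)

```text
time: 2.25
position: [0.4765, -0.1645, 0.0286]
tool_rot: [2.005, 2.415, 0.001]
ft_force: [0.8, -0.1, -0.5]
grip_width: 0.999
grip_force: 0.0
```

```bash
python3 -c "
from h import *
go(.4742,-.1651,.026,10.5)"
```

```text
travel [-0.0002 -0.0023  0.0026] turn [0.14 0.12 0.1 ] t 2.25
```

Call:
step_arm(
  commands=[
    {"travel":[0,-0.002,0.002],"turn":[0,0,0]},
    {"travel":[0,-0.002,0.002],"turn":[0,0,0]},
  ],
)

```text
time: 2.45
position: [0.4735, -0.1642, 0.0257]
tool_rot: [2.004, 2.417, -0.0]
ft_force: [0.8, 0.6, 0.3]
grip_width: 0.999
grip_force: 0.0
```

Call:
step_arm(
  commands=[
    {"travel":[0,0,0],"turn":[0,0,0]},
    {"travel":[0,0,0],"turn":[0,0,0]},
    {"travel":[0,0,0],"turn":[0,0,0]},
    {"travel":[0,0,0],"turn":[0,0,0]},
    {"travel":[0,0,0],"turn":[0,0,0]},
  ],
  gripper=0.5,
  force=50,
)

```text
time: 2.95
position: [0.4733, -0.1636, 0.0248]
tool_rot: [2.005, 2.419, 0.0]
ft_force: [0.3, -0.3, 0.4]
grip_width: 0.661
grip_force: 50.0
```

```bash
python3 -c "
from h import *
go(.4742,-.1651,.026,10.5);print(ctrl.get_state())"
```

```text
travel [-0.0017  0.0006 -0.0012] turn [0.01 0.   0.19] t 2.95
{'time': 2.95, 'joint_positions': array([ 0.75808517,  0.26655924, -0.52468487,  2.01887684,  0.16955057,
        0.89753709,  0.32914551]), 'qd': array([ 7.47569168e-04, -1.13711031e-03,  5.37076924e-04,  9.83477188e-04,
       -6.89922804e-05,  8.19053662e-04, -6.75537494e-04]), 'joint_torque': array([ 9.11536789e-02, -3.56385076e+01, -3.47053260e+00, -2.43811458e+01,
       -1.64386653e-02,  1.07688184e-01, -7.58708658e-03]), 'position': array([ 0.47328938, -0.16355484,  0.02482146]), 'tool_rot': array([2.00471330e+00, 2.41865921e+00, 1.58663998e-04]), 'ft_force': array([ 0.33413867, -0.28356105,  0.3624832 ]), 'torque': array([ 0.01480487, -0.14734193,  0.02488139]), 'grip_force': 49.99867748841091, 'grip_width': 0.6613219785334434}
```

Gripped: 0.661 × 87 mm = 57.5 mm, against 58 mm expected. I lift it and move to a spot beside the mount where the camera sees it past the cradle.

Call:
step_arm(
  commands=[
    {"travel":[0,0,-0.02],"turn":[0,0,0]},
    {"travel":[0,0,-0.06],"turn":[0,0,0]},
    {"travel":[0,0,-0.1],"turn":[0,0,0]},
    {"travel":[0,0,-0.14],"turn":[0,0,0]},
    {"travel":[0,0,-0.175],"turn":[0,0,0]},
  ],
)

```text
time: 3.45
position: [0.4731, -0.1635, 0.2016]
tool_rot: [2.004, 2.418, -0.0]
ft_force: [-0.1, -0.5, -2.5]
grip_width: 0.659
grip_force: 50.0
```

```bash
python3 -c "
from h import *
go(.504,.03,.2,-22.3)"
```

```text
travel [0.1844 0.0663 0.0016] turn [4.0e-02 3.0e-02 3.3e+01] t 3.45
```

Call:
step_arm(
  commands=[
    {"travel":[0.037,0.013,0],"turn":[0,0,6.6]},
    {"travel":[0.074,0.026,0],"turn":[0,0,13.2]},
    {"travel":[0.111,0.04,0],"turn":[0,0,19.8]},
    {"travel":[0.148,0.053,0],"turn":[0,0,26.4]},
    {"travel":[0.184,0.066,0],"turn":[0,0,33]},
  ],
)

```text
time: 3.95
position: [0.5036, 0.031, 0.1996]
tool_rot: [2.613, 1.743, -0.001]
ft_force: [0.6, -1.1, -1.5]
grip_width: 0.664
grip_force: 50.0
```

Call:
step_arm(
  commands=[
    {"travel":[0,0,0],"turn":[0,0,0]},
    {"travel":[0,0,0],"turn":[0,0,0]},
    {"travel":[0,0,0],"turn":[0,0,0]},
    {"travel":[0,0,0],"turn":[0,0,0]},
  ],
)

```text
time: 4.35
position: [0.5037, 0.0277, 0.1995]
tool_rot: [2.611, 1.747, -0.001]
ft_force: [0.2, 0.4, -0.9]
grip_width: 0.659
grip_force: 50.0
```

Run:
```python
from h import *
s=ctrl.get_state();im=ctrl.get_image('wrist');save(im,'w2.png')
np.save('w2.npy',np.r_[s['position'],s['tool_rot']])
go(.504,.03,.2,-22.3);print(s['ft_force'],s['torque'],s['position'])
p=im[:300,120:520];save(cv2.resize(p,(800,600),interpolation=cv2.INTER_CUBIC),'w2c.png')
```

```text
travel [ 0.002  -0.0006 -0.0004] turn [-0.01  0.03 -0.14] t 4.4
[ 0.18883546  0.38148452 -0.87975074] [ 0.01951504 -0.01698756 -0.0829049 ] [0.50374727 0.02773245 0.19952916]
```

View pics/w2c.png

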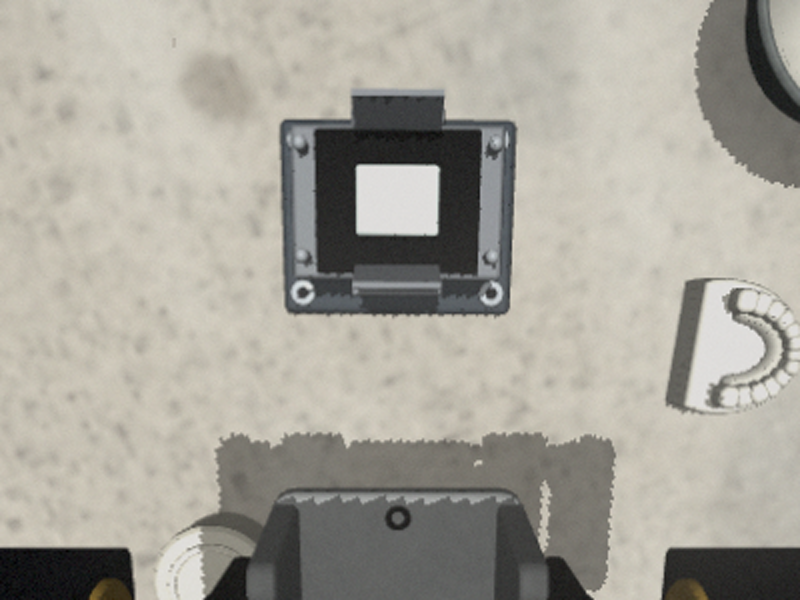

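The crop shows the mount with its white pad centred at (398,200), pin tips near (298,142), (495,142), (304,256) and (490,256), and foot corners at (285,122), (516,122), (509,314) and (288,314). The held cradle shows its plate hole at (398,517). The cast is at (740,345) and the round box at (200,570).

Run:
```python
from h import *
from scipy.optimize import least_squares
v=np.load('w2.npy');s=dict(position=v[:3],tool_rot=v[3:]);M=model('wrist',s)
f=lambda L:np.array(L,float)/2+[120,0]
foot=f([(285,122),(516,122),(509,314),(288,314)])
pad=f([(357,165),(440,165),(439,236),(356,235)])
pins=f([(298,142),(495,142),(490,256),(304,256)])
sg=np.array([[-1,1],[1,1],[1,-1],[-1,-1]])
def pts(p):
    x,y,a,h=p;c,n=np.cos(a),np.sin(a);Q=np.array([[c,-n],[n,c]])
    g=lambda w,z:np.c_[(sg*w)@Q.T+[x,y],np.full(4,z)]
    return np.r_[g([.05,.04],.01),g([.015,.012],h+.006),g([.0345,.019],h+.006)]
res=lambda p:(proj(M,pts(p))-np.r_[foot,pad,pins]).ravel()
r=least_squares(res,[.54,.122,np.radians(-22.3),.06],loss='soft_l1',x_scale=[.01,.01,.02,.01])
print('mount',r.x[:2],np.degrees(r.x[2]),'floor',r.x[3]);print(r.fun.reshape(-1,2).round(1).tolist())
hole=back(M,f([(398,517)]),v[2]-.0248+.006)
R=Rn.from_rotvec(v[3:]).as_matrix();print('hole in tool',R.T@(hole[0]-v[:3]))
e=back(M,f([(290,490),(510,490)]),v[2]-.0248+.006);print('edge in tool',((e-v[:3])@R).round(4))
m=np.r_[r.x[:2],.1];print('mount in tool',R.T@(m-v[:3]),'yaw err',np.degrees(r.x[2])+22.3)
```

```text
mount [0.54333414 0.12258948] -22.416843605307257 floor 0.060071601938393164
[[-3.5, -1.9], [0.6, -1.8], [0.8, 0.3], [-1.8, 0.2], [-1.0, -0.2], [0.1, -0.2], [0.1, -0.0], [-0.0, 0.4], [0.6, 0.7], [0.5, 0.7], [1.4, 0.2], [-0.8, 0.1]]
hole in tool [0.01821281 0.00050719 0.0187869 ]
edge in tool [[ 0.0247 -0.0245  0.0188]
 [ 0.0247  0.0264  0.0188]]
mount in tool [0.10285605 0.0004135  0.09945598] yaw err -0.11684360530725613
```

Call:
step_arm(
  commands=[
    {"travel":[0.03,0,0],"turn":[0,0,0]},
    {"travel":[0.06,0,0],"turn":[0,0,0]},
    {"travel":[0.09,0,0],"turn":[0,0,0]},
    {"travel":[0.1045,0,0.02],"turn":[0,0,0.1]},
    {"travel":[0.1045,0,0.05],"turn":[0,0,0.1]},
  ],
)

```text
time: 4.9
position: [0.5456, 0.1288, 0.151]
tool_rot: [2.608, 1.75, 0.008]
ft_force: [-0.9, -0.0, -1.8]
grip_width: 0.666
grip_force: 50.0
```

Call:
step_arm(
  commands=[
    {"travel":[0,0,0.01],"turn":[0,0,0]},
    {"travel":[0,0,0.02],"turn":[0,0,0]},
    {"travel":[0,0,0.02],"turn":[0,0,0]},
    {"travel":[0,0,0.02],"turn":[0,0,0]},
    {"travel":[0,0,0.02],"turn":[0,0,0]},
  ],
)

```text
time: 5.4
position: [0.5444, 0.126, 0.131]
tool_rot: [2.61, 1.746, 0.003]
ft_force: [0.0, 0.1, -1.1]
grip_width: 0.666
grip_force: 50.0
```

Run:
```python
from h import *
s=ctrl.get_state();im=ctrl.get_image('wrist');sc=ctrl.get_image('scene')
np.save('w3.npy',np.r_[s['position'],s['tool_rot']]);save(im,'w3.png');save(sc,'s3.png')
print(s['position'],s['ft_force'],s['time']);go(.5433,.1226,.13,-22.4)
a=cv2.resize(im[60:360,170:470],(400,400),interpolation=cv2.INTER_CUBIC);b=cv2.resize(sc[230:350,190:310],(400,400),interpolation=cv2.INTER_CUBIC)
save(np.hstack([a,b]),'c3.png')
```

```text
[0.54440591 0.12595539 0.13102545] [ 0.02414826  0.12677671 -1.10792473] 5.4
travel [-0.0035  0.0005  0.0008] turn [ 0.1  -0.03 -0.03] t 5.5
```

View pics/c3.png

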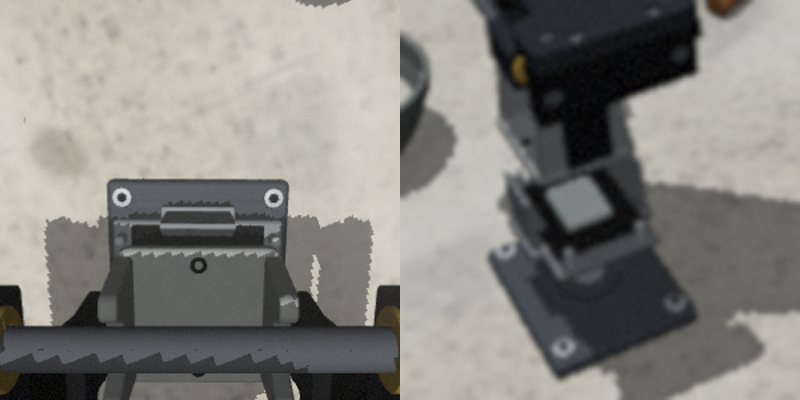

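The left panel (wrist) shows the held cradle with holes at (198,265) and (198,374), square over the mount. The far hook is at (198,215) and the far pins at (120,240) and (275,240). The right panel (scene) shows the cradle above the pad at (580,203).

Run:
```python
from h import *
v=np.load('w3.npy');M=model('wrist',dict(position=v[:3],tool_rot=v[3:]));R=Rn.from_rotvec(v[3:]).as_matrix()
f=lambda L:np.array(L,float)*.75+[170,60]
T=lambda L,z:((back(M,f(L),z)-v[:3])@R).round(4)
print('holes',T([(198,265),(198,374)],v[2]-.0248+.006))
for h in(.055,.06,.065):
    p=T([(120,240),(275,240)],h+.008);q=T([(162,207),(235,207)],h+.026)
    print(h,'pins',p[:,:2].tolist(),'-> centre x',p[:,0].mean()-.019,'sep',p[1,1]-p[0,1],'hook outer top',q[:,:2].tolist())
s=T([(121,197),(273,197),],.01);print('screws',s)
w=T([(107,181),(288,181)],.01);print('foot far corners (+.040)',w)
```

```text
holes [[ 0.0181  0.0003  0.0188]
 [-0.024   0.0003  0.0188]]
0.055 pins [[0.0157, -0.0346], [0.0158, 0.0348]] -> centre x -0.0032499999999999994 sep 0.06939999999999999 hook outer top [[0.0335, -0.0143], [0.0335, 0.0152]]
0.06 pins [[0.0169, -0.0338], [0.0169, 0.034]] -> centre x -0.002100000000000001 sep 0.0678 hook outer top [[0.0343, -0.0139], [0.0344, 0.0148]]
0.065 pins [[0.018, -0.033], [0.0181, 0.0332]] -> centre x -0.0009499999999999995 sep 0.06620000000000001 hook outer top [[0.0351, -0.0135], [0.0352, 0.0144]]
screws [[ 0.0276 -0.0417  0.121 ]
 [ 0.0277  0.0412  0.1211]]
foot far corners (+.040) [[ 0.0363 -0.049   0.121 ]
 [ 0.0364  0.049   0.1211]]
```

Aligned within about 1 mm in both axes, with the floor at roughly 0.056–0.060. I descend and feel for it.

Call:
step_arm(
  commands=[
    {"travel":[0,0,0.003],"turn":[0,0,0]},
    {"travel":[0,0,0.006],"turn":[0,0,0]},
    {"travel":[0,0,0.009],"turn":[0,0,0]},
    {"travel":[0,0,0.012],"turn":[0,0,0]},
    {"travel":[0,0,0.014],"turn":[0,0,0]},
  ],
)

```text
time: 6.0
position: [0.5434, 0.1261, 0.1153]
tool_rot: [-2.611, -1.747, 0.001]
ft_force: [-0.1, 0.3, -0.6]
grip_width: 0.658
grip_force: 50.0
```

Call:
step_arm(
  commands=[
    {"travel":[0,0,0.002],"turn":[0,0,0]},
    {"travel":[0,0,0.004],"turn":[0,0,0]},
    {"travel":[0,0,0.006],"turn":[0,0,0]},
    {"travel":[0,0,0.008],"turn":[0,0,0]},
    {"travel":[0,0,0.01],"turn":[0,0,0]},
  ],
)

```text
time: 6.5
position: [0.5436, 0.126, 0.1057]
tool_rot: [2.611, 1.747, -0.0]
ft_force: [-0.6, -0.8, 0.1]
grip_width: 0.664
grip_force: 50.0
```

Call:
step_arm(
  commands=[
    {"travel":[0,0,0.001],"turn":[0,0,0]},
    {"travel":[0,0,0.002],"turn":[0,0,0]},
    {"travel":[0,0,0.003],"turn":[0,0,0]},
    {"travel":[0,0,0.004],"turn":[0,0,0]},
    {"travel":[0,0,0.005],"turn":[0,0,0]},
  ],
)

```text
time: 7.0
position: [0.5439, 0.126, 0.1011]
tool_rot: [2.611, 1.747, 0.001]
ft_force: [-0.8, -2.3, 3.9]
grip_width: 0.664
grip_force: 50.0
```

Call:
step_arm(
  commands=[
    {"travel":[0,0,0.001],"turn":[0,0,0]},
    {"travel":[0,0,0.002],"turn":[0,0,0]},
    {"travel":[0,0,0.003],"turn":[0,0,0]},
    {"travel":[0,0,0.004],"turn":[0,0,0]},
  ],
)

```text
time: 7.4
position: [0.5444, 0.1263, 0.0979]
tool_rot: [2.61, 1.747, 0.002]
ft_force: [-2.1, -2.4, 9.4]
grip_width: 0.661
grip_force: 50.0
```

Call:
step_arm(
  commands=[
    {"travel":[-0.001,0,0.001],"turn":[0,0,0]},
    {"travel":[-0.001,0,0.002],"turn":[0,0,0]},
    {"travel":[-0.001,0,0.003],"turn":[0,0,0]},
    {"travel":[-0.001,0,0.004],"turn":[0,0,0]},
  ],
)

```text
time: 7.8
position: [0.5448, 0.1258, 0.0947]
tool_rot: [2.609, 1.747, 0.005]
ft_force: [-0.2, -1.2, 7.7]
grip_width: 0.663
grip_force: 50.0
```

Call:
step_arm(
  commands=[
    {"travel":[0,0,0.001],"turn":[0,0,0]},
    {"travel":[0,0,0.002],"turn":[0,0,0]},
    {"travel":[0,0,0.003],"turn":[0,0,0]},
  ],
)

```text
time: 8.1
position: [0.5441, 0.1254, 0.0904]
tool_rot: [2.61, 1.747, 0.003]
ft_force: [0.8, -1.2, 6.3]
grip_width: 0.662
grip_force: 50.0
```

Call:
step_arm(
  commands=[
    {"travel":[0,0,0.001],"turn":[0,0,0]},
    {"travel":[0,0,0.002],"turn":[0,0,0]},
    {"travel":[0,0,0.003],"turn":[0,0,0]},
  ],
)

```text
time: 8.4
position: [0.5441, 0.1255, 0.0871]
tool_rot: [2.61, 1.747, 0.003]
ft_force: [2.7, -0.4, 4.0]
grip_width: 0.662
grip_force: 50.0
```

Call:
step_arm(
  commands=[
    {"travel":[0,0,0.001],"turn":[0,0,0]},
    {"travel":[0,0,0.001],"turn":[0,0,0]},
  ],
)

```text
time: 8.6
position: [0.5441, 0.1255, 0.0861]
tool_rot: [2.61, 1.747, 0.003]
ft_force: [3.6, -0.2, 4.8]
grip_width: 0.661
grip_force: 50.0
```

Call:
step_arm(
  commands=[
    {"travel":[0,0,0.001],"turn":[0,0,0]},
    {"travel":[0,0,0.001],"turn":[0,0,0]},
  ],
)

```text
time: 8.8
position: [0.5441, 0.1255, 0.0853]
tool_rot: [2.61, 1.747, 0.003]
ft_force: [2.4, 0.3, 5.4]
grip_width: 0.661
grip_force: 50.0
```

Call:
step_arm(
  commands=[
    {"travel":[0,0,0.001],"turn":[0,0,0]},
    {"travel":[0,0,0.001],"turn":[0,0,0]},
  ],
)

```text
time: 9.0
position: [0.5441, 0.1255, 0.0851]
tool_rot: [2.61, 1.747, 0.002]
ft_force: [1.6, -1.8, 11.5]
grip_width: 0.66
grip_force: 50.0
```

Call:
step_arm(
  commands=[
    {"travel":[0,0,0.0005],"turn":[0,0,0]},
    {"travel":[0,0,0.001],"turn":[0,0,0]},
  ],
)

```text
time: 9.2
position: [0.5441, 0.1255, 0.0849]
tool_rot: [2.61, 1.747, 0.002]
ft_force: [0.0, -1.6, 18.2]
grip_width: 0.664
grip_force: 50.0
```

Run:
```python
from h import *
s=ctrl.get_state();sc=ctrl.get_image('scene');im=ctrl.get_image('wrist');save(sc,'s4.png')
print(s['position'],s['ft_force'])
a=cv2.resize(im[60:360,170:470],(400,400),interpolation=cv2.INTER_CUBIC);b=cv2.resize(sc[230:350,190:310],(400,400),interpolation=cv2.INTER_CUBIC)
save(np.hstack([a,b]),'c4.png')
```

```text
[0.54414276 0.12552484 0.08485817] [ 0.03969239 -1.55028581 18.19466909]
```

View pics/c4.png

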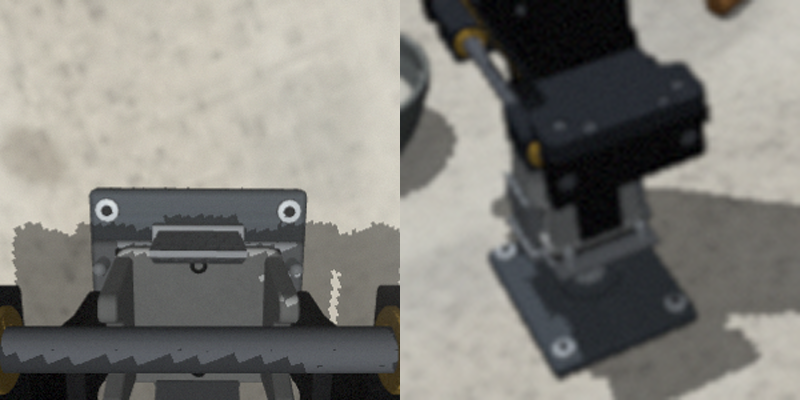

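The push has met a hard stop: z moved only 0.2 mm for the last 1 mm commanded, at 18 N. In the picture the far hook nose (198,255) lies over the plate edge. I back off a little to check that the hooks hold.

Call:
step_arm(
  commands=[
    {"travel":[0,0,-0.002],"turn":[0,0,0]},
    {"travel":[0,0,-0.004],"turn":[0,0,0]},
    {"travel":[0,0,-0.006],"turn":[0,0,0]},
    {"travel":[0,0,-0.006],"turn":[0,0,0]},
  ],
)

```text
time: 9.7
position: [0.5433, 0.1254, 0.0874]
tool_rot: [-2.61, -1.747, -0.002]
ft_force: [6.4, 2.1, -5.8]
grip_width: 0.664
grip_force: 50.0
```

The hooks hold: it pulls back with about 6 N after rising 2.5 mm. I relax, release and retreat.

Call:
step_arm(
  commands=[
    {"travel":[0,0,0.001],"turn":[0,0,0]},
    {"travel":[0,0,0.001],"turn":[0,0,0]},
  ],
)

```text
time: 9.9
position: [0.543, 0.1254, 0.0874]
tool_rot: [-2.61, -1.747, 0.0]
ft_force: [4.6, 0.0, -0.3]
grip_width: 0.664
grip_force: 50.0
```

Call:
step_arm(
  commands=[
    {"travel":[0,0,0],"turn":[0,0,0]},
    {"travel":[0,0,0],"turn":[0,0,0]},
    {"travel":[0,0,0],"turn":[0,0,0]},
    {"travel":[0,0,0],"turn":[0,0,0]},
    {"travel":[0,0,0],"turn":[0,0,0]},
  ],
  gripper=0.95,
)

```text
time: 10.4
position: [0.5428, 0.1251, 0.0875]
tool_rot: [-2.611, -1.747, 0.001]
ft_force: [0.4, -0.8, 0.3]
grip_width: 0.936
grip_force: 0.0
```

Call:
step_arm(
  commands=[
    {"travel":[0,0,-0.01],"turn":[0,0,0]},
    {"travel":[0,0,-0.025],"turn":[0,0,0]},
    {"travel":[0,0,-0.05],"turn":[0,0,0]},
    {"travel":[0,0,-0.08],"turn":[0,0,0]},
    {"travel":[0,0,-0.11],"turn":[0,0,0]},
  ],
)

```text
time: 10.9
position: [0.5433, 0.1255, 0.2003]
tool_rot: [2.61, 1.748, 0.002]
ft_force: [-0.2, -0.4, -0.8]
grip_width: 0.951
grip_force: 0.0
```

Call:
step_arm(
  commands=[
    {"travel":[-0.04,0,0],"turn":[0,0,0]},
    {"travel":[-0.08,0,0],"turn":[0,0,0]},
    {"travel":[-0.1,0,0],"turn":[0,0,0]},
    {"travel":[-0.1,0,0],"turn":[0,0,0]},
    {"travel":[-0.1,0,0],"turn":[0,0,0]},
  ],
)

```text
time: 11.4
position: [0.5056, 0.033, 0.1991]
tool_rot: [2.61, 1.746, 0.003]
ft_force: [0.5, 0.5, 0.2]
grip_width: 0.954
grip_force: 0.0
```

Run:
```python
from h import *
s=ctrl.get_state();im=ctrl.get_image('wrist');sc=ctrl.get_image('scene')
print(s['position'],s['ft_force'],s['grip_width'],s['time'])
a=cv2.resize(im[0:200,220:420],(400,400),interpolation=cv2.INTER_CUBIC);b=cv2.resize(sc[230:350,190:310],(400,400),interpolation=cv2.INTER_CUBIC)
save(np.hstack([a,b]),'c5.png')
```

```text
[0.50558627 0.03302824 0.19912963] [0.48575319 0.51366557 0.24289322] 0.9542669295424053 11.4
```

View pics/c5.png

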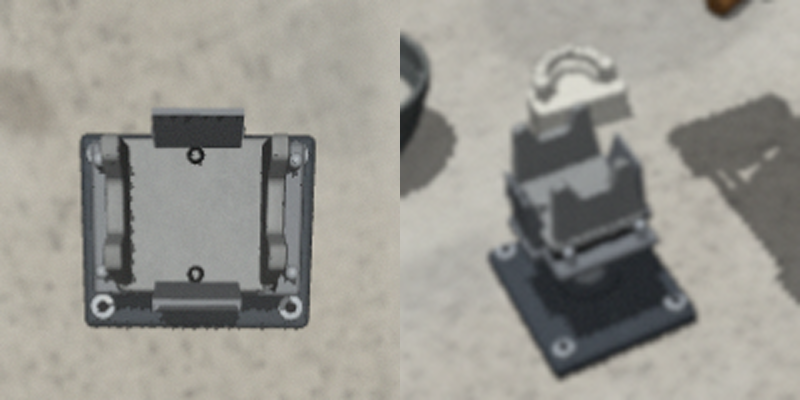

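The cradle sits square and level in the mount, with its holes at (196,155) and (196,273). Both hooks, at (198,128) and (197,298), are upright over the plate edges, and the gripper is clear.

```bash
python3 -c "
from bench import ctrl
print(ctrl.close_job())"
```

```text
the job is handed in; nothing more can be done
None
```

The grey cradle is clipped into the mount and released: both hooks held against a light upward pull, the highest push read was about 18 N, and the job was handed in at about 11.5 s, with no verdict returned.

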